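# Set up and take the record photo of a sample tin

## Task

Take the record photo of the grey sample tin that stands beside the photo station: raise the station's stiff hood until it lines up with the red pointer arm at its side, and stand the tin upright in the middle of the black square mat in front of the hood, its sides parallel to the mat's. When both are set and let go, press the shutter button all the way down and release it. Leave the red pointer and the coffee bowls where they are.

Things in the scene. Friction and masses are not known exactly. Their poses are not given: they have to be found in the camera images.
- station: White photo station fixed to the table, 200 mm wide. Origin on the table, 165 mm behind its front edge, mid-width; x points from front to back (hinge), z up. In front a flat stage 20 mm high (x -165 to +10 mm), behind it a grey housing 52 mm high under the hood (x +10 to +145 mm). A curved scale rod, radius 110 mm about the hinge, stands at the hood's +y side (y +94 mm).
- stage (a point): Centre of the top of the black 80 x 80 mm square mat, flush with the stage (21 mm above the table), at x -115 mm in the station's frame; same axes as the station. The tin belongs here.
- hinge (a point): Middle of the hood's hinge axis, at x +125 mm, z +60 mm in the station's frame; the axis runs along the station's y. Same axes as the station.
- hood (a joint): Hood angle, rad: 0 shut (level), grows as its front rises, at most 1.45. White plate 122 mm from hinge to edge, 156 mm wide, 14 mm thick, 0.35 kg; its mid-plane passes through the hinge axis. Stiff hinge (dry friction about 0.8 N m): it stays where it is left; lifting by the bar takes 6 to 10 N.
- hood_bar (a point): Middle of the hood's handle: round steel bar 10 mm thick, 100 mm long along y, in front of the hood's edge (43 mm gap) and in its plane, 170 mm from the hinge axis, on side arms at y +-55 mm. Shut, it is 60 mm above the table. Pinch it from above, across the bar; it turns in the fingers as the hood rises. Axes turn with the hood: x in its plane towards the hinge, y along the bar.
- pointer (a joint): Angle of the red pointer arm, rad, about the same hinge axis and counted the same way as the hood: the hood is lined up when both angles are equal. Between 0.75 and 1.1; friction-held, must not be moved.
- pointer_tip (a point): The clamp end of the red pointer arm, a 112 mm long thin red bar beside the hood's +y edge, reaching from the hinge to the scale rod. x of the point points along the arm towards the hinge.
- shutter (a joint): Travel of the shutter button, m: 0 up, 0.006 fully down. Springs back; about 5 N presses it fully.
- shutter_top (a point): Centre of the top face of the round red shutter button (24 mm across, in a black housing) on the stage's front -y corner, at x -125 mm, y -76 mm in the station's frame. It is pressed straight down.
- tin: Closed grey tinplate sample tin with a paper label, loose, 0.1 to 0.23 kg: 62 mm square, 52 mm high; a 6 mm lip tops its -x side, a hinge its +x side (73 mm overall in x, 64 mm in y). Origin at the centre of its underside, z up. Its lid does not open. Pinch it across y. It may stand any way round with its sides parallel to the mat's.
- bowl: Loose white coffee bowl, black inside, 92 mm across, 60 mm high, 0.36 kg; origin at the centre of its underside. A bystander; to be left alone.
Not all that is in view belongs to the job. Leave any turquoise look-alike of the tin alone.

How it is judged:
By the outcome, as a careful person would: the job done as asked, in the order asked, and still so for the second after the job is handed in, with the robot touching nothing.
It also fails if it takes over 66 s, if anything falls off the work surface, if the arm or the gripper's body presses on something with over 40 N, if the wrist force passes 120 N, or if a joint passes its speed limit or range.

## Robot

A 6-joint arm with a two-finger parallel gripper is mounted at the origin on a cart in front of the work surface, level with it; the furniture and walls round the work are solid. World frame = base frame: x ahead of the robot, y to its left, z up, the work surface at z = 0. Lengths are in m, angles in rad, forces in N, time in s.
With the tool pointing down it reaches from about 0.275 to 0.85 m from the base axis. Payload 5.2 kg.
Tool frame: the origin (TCP) lies midway between the tips of the shut fingers; the grasp point (between the pads) lies 19 mm behind it; z points along the fingers, y is the line along which they close (so a half turn about z gives the same grasp; the last joint's range is limited). The gripper opens to 85 mm and grips with 20 to 120 N. Pads are 22 mm wide; open, the fingers measure 114 mm over their backs; the gripper's body (76 mm by 85 mm) begins 54 mm behind the grasp point. The pads swing forward as they close: fully open they stand 13 mm farther back than shut.
Start: joints at [-1.523, 0.259, 1.535, -0, 1.348, -0.203], TCP at [0.137, -0.533, 0.231] pointing down, gripper open.
Joint ranges: [-3.14, 3.14], [-0.91, 2.08], [0.19, 2.58], [-1.22, 4.36], [0.22, 2.71], [-3.12, 3.12]. Speed limits (rad/s): [2.57, 2.57, 3.14, 3.14, 3.14, 3.14].

## Interface

Orientations are given as a rotation vector (axis times angle).
In Python, from station import arm gives the robot as it stands.
- The arm moves only by the shell command python3 -m creep 'ROWS' [OPENING] [FORCE]. ROWS is JSON, a list of rows, each an object of numbers: "tx", "ty", "tz": the shift along the world's x, y, z normalised to -1 to 1, where 1 is 250 mm; "rx", "ry", "rz": the turn, a rotation vector about the world's x, y, z normalised to -1 to 1, where 1 is pi/4 rad. A call has 1 to 5 rows; each row is the pose to reach, as a shift and turn from the pose commanded when the call began; what a row does not reach only later rows make up. A row lasts 1/10 s, in which the tool goes at most 50 mm and 8.59 degrees, less where a joint would pass 70% of its speed; a pose out of reach is approached as far as the arm can. A call with a number of a shift or a turn outside -1 to 1 is refused whole. A call with a gripper value outside its range is refused whole. OPENING is the finger opening in mm, from 0 to 85.4, set as the call begins (- or left out, the last holds). The fingers move at their own pace and stop on an object; FORCE is the grip in N (left out, the last holds). Time passes only in rows, so rows that repeat a pose let the fingers close. It gives the time, the measured TCP pose, the force, the opening and the grip force at its end, in the units of the state.
- arm.state(): the state, without advancing time (a new reading comes with each control period).
- arm.read_camera(name): name is "scene" or "top" or "wrist"; returns (picture, depth): 384x512x3 uint8, blue, green, red; 384x512 float32, m along the optical axis (not along the pixel's ray), 0 where there is no reading.
- arm.camera_params(name): a dict with "vfov" (degrees; the focal length in pixels is half the picture's height over the tangent of half this angle, whatever the lens; pixels are square), "cx", "cy" (the principal point, pixels), "cam_to_world" (4x4, takes a point from camera to world coordinates). Camera axes: x right, y down, z forward; pixel columns grow to the right and rows downward; lengths in m; the calibration is good to about 2 mm. A picture is of the moment at which its call begins: read the wrist's pose just before it. camera_params takes no time and is no camera call; for the wrist camera it gives the pose at the moment of the call.
- arm.finish_job(): hands the job in; it is judged then, once.
Trained networks look in the newest picture that a camera, given by its name, has taken for a name from the list of things; names that differ only in an ending like _2 or _b are one class to them, and where a whole thing is asked for, a point or a joint stands for the part that bears it (a point fixed in the world has none). Each returns a list of dicts, best first, with "conf" (0 to 1); they miss things now and then, are a little off and sometimes report something else, mostly with a low value. They report only what shows in the picture. A call takes as long as a camera call. They do not tell look-alikes from the thing itself.
- arm.recognise(camera, query): "location" ([column, row] in pixels, amid what is visible of it).
- arm.cut_out(camera, query): "pixels" (384x512 bool, what is visible of it) and "location" ([column, row] in pixels, amid what is visible of it).
The state is a dict: "time": time; "q": joint angles; "qd": joint speeds; "tau": joint torques, N m; "position": TCP position; "eef_rot": TCP orientation; "contact_force": force on the tool from outside, world axes, zero at the start; "torque": the same for the moment, N m; "width": opening from 0.0 (shut) to 1.0 (fully open); "grasp_force": force on a finger pad.
Only numpy, scipy, OpenCV 4.12 (cv2) and the standard library are available. Lean on these libraries where they do the work, as an engineer would, in place of code of your own. Each camera call takes 0.05 s, during which the arm holds its last target. There are 200 camera calls.

## Working session

There is one attempt and no reset: what is moved stays moved. The work goes in short steps, Python scripts to look and compute and a shell command to move; the robot and the scene stay as the last step left them, time stands still between calls to the robot, and variables do not carry over. Pictures are saved under pics/ and viewed, at most 10 in all, crops included, and the job is handed in when it is done.

```bash
mkdir -p pics; ls; cat > h.py <<'E'
import numpy as np, cv2
from station import arm
def K(n):
    p=arm.camera_params(n); f=192/np.tan(np.radians(p['vfov'])/2); return f,p['cx'],p['cy'],np.array(p['cam_to_world'])
def cloud(n,d):
    f,cx,cy,T=K(n); v,u=np.mgrid[:384,:512]
    P=np.stack([(u-cx)/f*d,(v-cy)/f*d,d],-1); return P@T[:3,:3].T+T[:3,3]
def proj(n,p):
    f,cx,cy,T=K(n); c=(np.asarray(p)-T[:3,3])@T[:3,:3]; return c[...,:2]/c[...,2:]*f+[cx,cy]
E
python3 - <<'E'
from h import *
ims=[]
for n in ('scene','top'):
    im,d=arm.read_camera(n); np.savez('/tmp/'+n,im=im,d=d); P=cloud(n,d); im=im.copy()
    for q in ('station','tin','hood_bar','pointer_tip','shutter_top','bowl','stage','hood'):
        for r in arm.recognise(n,q)[:4]:
            u,v=map(int,r['location']); print(n,q,round(r['conf'],2),(u,v),P[v,u].round(3))
    cv2.imwrite('pics/%s0.png'%n,im)
print(arm.state())
E
```

```text
pics
scene station 0.77 (255, 197) [ 0.533 -0.028  0.076]
scene tin 0.76 (316, 152) [ 0.514 -0.37   0.055]
scene tin 0.73 (277, 164) [ 0.586 -0.226  0.054]
scene tin 0.71 (328, 193) [ 0.375 -0.213  0.048]
scene tin 0.69 (337, 160) [ 0.434 -0.382  0.05 ]
scene hood_bar 0.64 (239, 180) [ 0.619 -0.056  0.079]
scene pointer_tip 0.41 (217, 174) [0.633 0.029 0.154]
scene shutter_top 0.46 (294, 201) [ 0.446 -0.122  0.038]
scene bowl 0.79 (222, 269) [0.451 0.222 0.051]
scene stage 0.77 (250, 200) [ 0.537 -0.008  0.076]
scene hood 0.96 (236, 182) [ 0.621 -0.043  0.078]
top station 0.92 (255, 193) [ 0.572 -0.063  0.019]
top tin 0.86 (360, 248) [ 0.399 -0.396  0.051]
top tin 0.7 (312, 259) [ 0.363 -0.245  0.051]
top tin 0.64 (358, 208) [ 0.525 -0.39   0.055]
top tin 0.62 (313, 183) [ 0.602 -0.247  0.056]
top hood_bar 0.86 (250, 169) [ 0.641 -0.047  0.077]
top shutter_top 0.57 (276, 229) [ 0.455 -0.132  0.042]
top bowl 0.61 (166, 225) [0.463 0.217 0.044]
top stage 0.91 (252, 191) [ 0.578 -0.053  0.021]
top hood 0.86 (252, 170) [ 0.637 -0.053  0.081]
{'time': 0.9, 'q': array([-1.52277827e+00,  2.58564076e-01,  1.53501253e+00,  1.92323692e-05,
        1.34800524e+00, -2.02798908e-01]), 'qd': array([ 1.33729211e-03,  5.56444757e-05, -1.62114885e-03,  1.73321191e-03,
       -3.48547121e-04,  5.70671541e-04]), 'tau': array([-2.10033009e-03, -4.45908701e+01, -2.90894580e+01, -6.47421748e-04,
        7.54376742e-04,  3.89547466e-06]), 'position': array([ 0.13653727, -0.53278034,  0.23132406]), 'eef_rot': array([3.11690935e+00, 3.92942308e-01, 2.80620054e-05]), 'contact_force': array([-0.24539824,  0.48579861, -0.747202  ]), 'torque': array([ 0.01846904, -0.02512387, -0.0239254 ]), 'grasp_force': 0.0, 'width': 0.9982139174183519}
```

```bash
python3 - <<'E'
import cv2
for n,(a,b,c,d) in dict(scene=(130,300,150,400),top=(110,290,140,400)).items():
    im=cv2.imread(f'pics/{n}0.png')[a:b,c:d]; cv2.imwrite(f'pics/{n}0c.png',cv2.resize(im,None,fx=3,fy=3,interpolation=2))
E
```

```text
(no output)
```

View pics/scene0c.png

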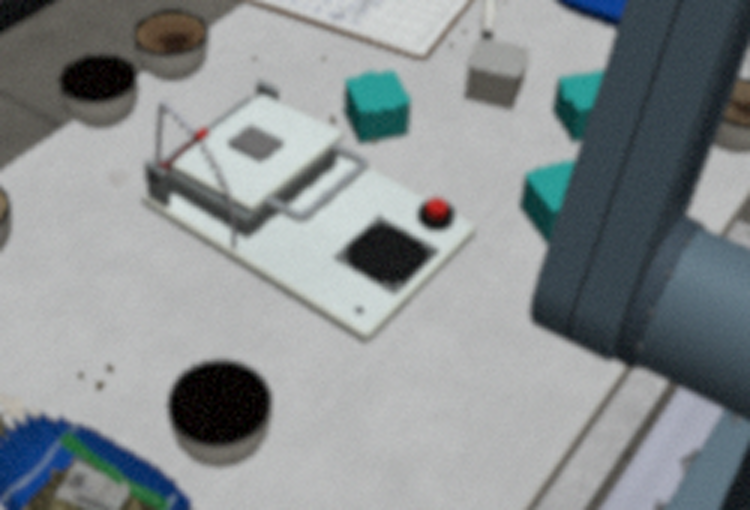

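View pics/top0c.png

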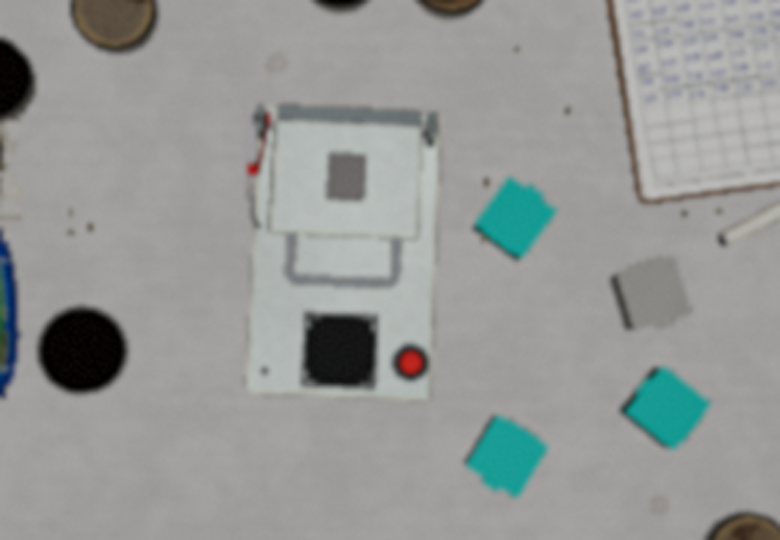

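The overview shows the grey tin at top-camera pixel (357,207), three turquoise look-alikes, the mat at (253,227), the shutter at (277,231) and the red pointer on the hood's left. Next I'll fit the station pose.

```bash
python3 - <<'E'
from h import *
z=np.load('/tmp/top.npz'); im,d=z['im'].astype(int),z['d']
f,cx,cy,T=K('top'); print('top',T[:3,3])
def onplane(n,uv,h):
    f,cx,cy,T=K(n); r=np.array([(uv[0]-cx)/f,(uv[1]-cy)/f,1])@T[:3,:3].T; return T[:3,3]+r*(h-T[2,3])/r[2]
def rect(n,m,h):
    c,_=cv2.findContours(m.astype(np.uint8),0,1); c=max(c,key=cv2.contourArea)[:,0,:]
    p=np.array([onplane(n,x,h)[:2] for x in c],np.float32)
    return cv2.minAreaRect(p)
U,V=np.meshgrid(range(512),range(384))
g=im.sum(-1)
print('mat',rect('top',(g<240)&(abs(U-253)<16)&(abs(V-227)<16),.021))
P=cloud('top',d)
red=(im[...,2]>im[...,1]+70)&(abs(U-253)<40)
for lo,hi in ((215,245),(140,185)):
    m=red&(V>lo)&(V<hi); uv=np.c_[U[m],V[m]]; print('red',len(uv),uv.mean(0),np.median(P[m],0), onplane('top',uv.mean(0),.04))
for r in arm.cut_out('top','tin')[:4]:
    m=r['pixels']; print('tin',r['location'],rect('top',m,.052),np.median(im[m],0))
for r in arm.cut_out('top','station')[:1]:
    m=r['pixels']|0; print('st',rect('top',m,.02))
z=np.load('/tmp/scene.npz'); im=z['im'].astype(int); d=z['d'];P=cloud('scene',d)
m=(im[...,2]>im[...,1]+50)&(abs(U-210)<15)&(abs(V-178)<14)
for u,v in zip(U[m],V[m]): print(u,v,P[v,u].round(3),im[v,u])
T=K('wrist')[3]; print(K('wrist')[:3]); print(T.round(3))
E
```

```text
top [ 0.42281314 -0.08674584  1.39936282]
mat ((0.46284595131874084, -0.05642054229974747), (0.07397883385419846, 0.07401619851589203), 0.8191148638725281)
red 48 [276.5        230.29166667] [ 0.4520096  -0.13333698  0.04187652] [ 0.45128308 -0.13320571  0.04      ]
red 8 [223.875 165.875] [0.63622412 0.02800976 0.15374121] [0.65565776 0.03870081 0.04      ]
tin [311.7, 261.7] ((0.3553510308265686, -0.23259051144123077), (0.06568318605422974, 0.07049057632684708), 59.056514739990234) [149. 156.  26.]
tin [361.0, 247.2] ((0.40825822949409485, -0.399788498878479), (0.07453074306249619, 0.0658058375120163), 53.7917594909668) [146. 153.  22.]
tin [311.8, 182.4] ((0.6070020198822021, -0.2419530153274536), (0.06508982181549072, 0.07603535056114197), 55.00541305541992) [147. 154.  23.]
tin [354.8, 205.5] ((0.5251733064651489, -0.3838219940662384), (0.07388190180063248, 0.07654005289077759), 19.28218650817871) [132. 135. 136.]
st ((0.5718071460723877, -0.05854235589504242), (0.3172156810760498, 0.20980070531368256), 0.5875908136367798)
217 173 [0.637 0.025 0.153] [ 96  96 168]
218 173 [0.633 0.024 0.155] [100  99 160]
216 174 [0.636 0.03  0.154] [ 72  72 160]
217 174 [0.633 0.029 0.154] [ 59  60 163]
218 174 [0.631 0.027 0.154] [ 90  90 159]
215 175 [0.637 0.034 0.152] [ 66  66 121]
216 175 [0.634 0.033 0.152] [ 50  53 141]
217 175 [0.629 0.033 0.155] [ 79  80 156]
(np.float64(322.1582575484449), 252.77812545063787, 184.08371005110934)
[[ 0.248 -0.919 -0.306  0.216]
 [-0.969 -0.235 -0.078 -0.513]
 [-0.     0.316 -0.949  0.374]
 [ 0.     0.     0.     1.   ]]
```

```bash
python3 -m creep '[{"tx":0.56,"ty":0.7,"tz":0.2,"rz":0.55},{"tx":0.56,"ty":0.7,"tz":0.2,"rz":0.55},{"tx":0.56,"ty":0.7,"tz":0.2,"rz":0.55},{"tx":0.56,"ty":0.7,"tz":0.2,"rz":0.55},{"tx":0.56,"ty":0.7,"tz":0.2,"rz":0.55}]' 85; python3 -m creep '[{"tx":0.56,"ty":0.7,"tz":0.2,"rz":0.55},{"tx":0.56,"ty":0.7,"tz":0.2,"rz":0.55},{"tx":0.56,"ty":0.7,"tz":0.2,"rz":0.55},{"tx":0.56,"ty":0.7,"tz":0.2,"rz":0.55},{"tx":0.56,"ty":0.7,"tz":0.2,"rz":0.55}]'; python3 -m creep '[{"tx":0.56,"ty":0.7,"tz":0.2,"rz":0.55},{"tx":0.56,"ty":0.7,"tz":0.2,"rz":0.55},{"tx":0.56,"ty":0.7,"tz":0.2,"rz":0.55},{"tx":0.56,"ty":0.7,"tz":0.2,"rz":0.55},{"tx":0.56,"ty":0.7,"tz":0.2,"rz":0.55}]'
python3 -m creep '[{},{},{}]'
python3 - <<'E'
from h import *
T=K('wrist')[3]; im,d=arm.read_camera('wrist'); np.savez('/tmp/w1',im=im,d=d,T=T); cv2.imwrite('pics/w1.png',im); print(T.round(3))
for q in ('hood_bar','shutter_top','pointer_tip','stage','hood'):
    for r in arm.recognise('wrist',q)[:2]:
        u,v=map(int,r['location']); print(q,round(r['conf'],2),u,v,cloud('wrist',d)[v,u].round(3))
E
```

```text
[[ 0.248 -0.919 -0.306  0.216]
 [-0.969 -0.235 -0.078 -0.513]
 [-0.     0.316 -0.949  0.374]
 [ 0.     0.     0.     1.   ]]schema error: expected keys tx, ty, tz, rx, ry, rz
schema error: expected keys tx, ty, tz, rx, ry, rz
schema error: expected keys tx, ty, tz, rx, ry, rz
schema error: expected keys tx, ty, tz, rx, ry, rz
```

View pics/w1.png

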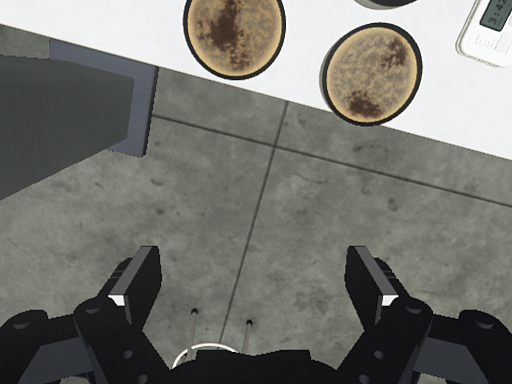

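The rows were refused because every row needs all six keys, so the arm hasn't moved. This picture still shows the start view: floor, the table edge and two bowls. I'll resend with full rows.

```bash
python3 -m creep '[{"tx":0.56,"ty":0.7,"tz":0.2,"rx":0,"ry":0,"rz":0.55},{"tx":0.56,"ty":0.7,"tz":0.2,"rx":0,"ry":0,"rz":0.55},{"tx":0.56,"ty":0.7,"tz":0.2,"rx":0,"ry":0,"rz":0.55},{"tx":0.56,"ty":0.7,"tz":0.2,"rx":0,"ry":0,"rz":0.55},{"tx":0.56,"ty":0.7,"tz":0.2,"rx":0,"ry":0,"rz":0.55}]' 85
```

```text
time: 1.8
position: [0.2781, -0.3553, 0.2824]
eef_rot: [2.958, 1.054, 0.002]
contact_force: [-0.1, -1.8, -0.8]
width: 0.994
grasp_force: 0.0
```

```bash
python3 -m creep '[{"tx":0.56,"ty":0.7,"tz":0.2,"rx":0,"ry":0,"rz":0.55},{"tx":0.56,"ty":0.7,"tz":0.2,"rx":0,"ry":0,"rz":0.55},{"tx":0.56,"ty":0.7,"tz":0.2,"rx":0,"ry":0,"rz":0.55},{"tx":0.56,"ty":0.7,"tz":0.2,"rx":0,"ry":0,"rz":0.55},{"tx":0.56,"ty":0.7,"tz":0.2,"rx":0,"ry":0,"rz":0.55}]'; python3 -m creep '[{"tx":0.56,"ty":0.7,"tz":0.2,"rx":0,"ry":0,"rz":0.52},{"tx":0.56,"ty":0.7,"tz":0.2,"rx":0,"ry":0,"rz":0.52},{"tx":0.56,"ty":0.7,"tz":0.2,"rx":0,"ry":0,"rz":0.52},{"tx":0.56,"ty":0.7,"tz":0.2,"rx":0,"ry":0,"rz":0.52},{"tx":0.56,"ty":0.7,"tz":0.2,"rx":0,"ry":0,"rz":0.52}]'; python3 -m creep '[{"tx":0,"ty":0,"tz":0,"rx":0,"ry":0,"rz":0},{"tx":0,"ty":0,"tz":0,"rx":0,"ry":0,"rz":0}]'
python3 - <<'E'
from h import *
T=K('wrist')[3]; im,d=arm.read_camera('wrist'); np.savez('/tmp/w2',im=im,d=d,T=T); cv2.imwrite('pics/w2.png',im); print(T.round(3))
for q in ('hood_bar','shutter_top','pointer_tip','stage','hood'):
    for r in arm.recognise('wrist',q)[:2]:
        u,v=map(int,r['location']); print(q,round(r['conf'],2),u,v,cloud('wrist',d)[v,u].round(3))
E
```

```text
time: 2.3
position: [0.4182, -0.1801, 0.3325]
eef_rot: [2.663, 1.664, 0.002]
contact_force: [0.2, -0.5, 0.1]
width: 0.998
grasp_force: 0.0
time: 2.8
position: [0.5582, -0.0047, 0.382]
eef_rot: [2.27, 2.171, 0.002]
contact_force: [1.1, -0.5, -0.5]
width: 0.996
grasp_force: 0.0
time: 3.0
position: [0.5565, -0.0074, 0.3809]
eef_rot: [-2.272, -2.169, 0.001]
contact_force: [-0.3, -0.3, -0.1]
width: 0.997
grasp_force: 0.0
[[ 0.999 -0.044 -0.015  0.561]
 [-0.046 -0.948 -0.316  0.074]
 [-0.     0.317 -0.949  0.524]
 [ 0.     0.     0.     1.   ]]
hood_bar 0.61 309 162 [ 0.635 -0.047  0.078]
shutter_top 0.71 190 212 [ 0.449 -0.131  0.043]
shutter_top 0.64 321 116 [0.635 0.026 0.154]
pointer_tip 0.74 319 116 [0.633 0.026 0.154]
stage 0.6 264 159 [ 0.572 -0.054  0.02 ]
hood 0.57 307 166 [ 0.633 -0.053  0.077]
```

View pics/w2.png

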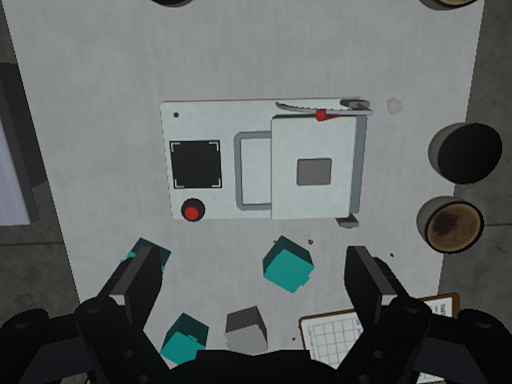

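The wrist view shows the mat at (196,165), the bar at column 238 across rows 133–208, the shutter at (193,210) and the red pointer clamp at (321,115). I'll fit the station pose from these features.

```bash
python3 - <<'E'
from h import *
z=np.load('/tmp/w2.npz'); im,d,T=z['im'].astype(int),z['d'],z['T']; f,cx,cy,_=K('wrist')
def onp(uv,h):
    uv=np.atleast_2d(uv); r=np.c_[(uv[:,0]-cx)/f,(uv[:,1]-cy)/f,np.ones(len(uv))]@T[:3,:3].T
    return T[:3,3]+r*((h-T[2,3])/r[:,2])[:,None]
U,V=np.meshgrid(range(512),range(384)); g=im.sum(-1)
P=cloud('wrist',d)
m=((g<200)&(abs(U-196)<32)&(abs(V-165)<29)).astype(np.uint8)
uv=np.c_[U[m>0],V[m>0]]
c=max(cv2.findContours(m,0,1)[0],key=cv2.contourArea)[:,0]
r=cv2.minAreaRect(onp(c,.021)[:,:2].astype(np.float32)); print('mat',r, 'z',np.median(P[...,2][m>0]))
red=(im[...,2]>im[...,1]+70)
mm=red&(abs(U-193)<15)&(abs(V-211)<15)
print('shutter',onp([U[mm].mean(),V[mm].mean()],np.median(P[mm][:,2])),np.median(P[mm],0))
# base front edge: first bright (white) columns; left edge and bottom edge via depth-free gradient
gray=im.mean(-1)
fr=[]
for v in range(120,200,4):
    gr=np.diff(gray[v,150:185]); fr.append((150.5+np.argmax(np.abs(gr)),v,))
print(fr[::4]); F=onp(np.array(fr),.02); 
med=np.median(F[:,0]); pf=np.polyfit(F[:,1],F[:,0],1); print('front x=',pf,'yaw',-np.degrees(np.arctan(pf[0])),F[:,0].round(4))
b=[]
for u in range(215,340,4):
    gr=np.diff(gray[205:226,u]); b.append((u,205.5+np.argmin(gr)))
B=onp(np.array(b),.02); pf=np.polyfit(B[:,0],B[:,1],1); print('right edge',pf,np.degrees(np.arctan(pf[0])),B[:,1].round(3))
# bar
bm=(abs(P[...,2]-.063)<.008)&(U>230)&(U<250)&(V>138)&(V<203)
q=P[bm]; print('bar',bm.sum(),np.median(q,0),np.degrees(np.polyfit(q[:,1],q[:,0],1)[0]))
mm=red&(abs(U-330)<50)&(abs(V-112)<14)
q=P[mm]; print('ptr',mm.sum(),np.c_[U[mm],V[mm],q.round(3)][::4])
# hood edges
hm=(abs(P[...,2]-.067)<.02)&(gray>185)&(U>268)&(U<360)&(V>110)&(V<222)
hr=cv2.minAreaRect(P[hm][:,:2].astype(np.float32)); print('hood',hr,np.median(P[hm][:,2]))
cv2.imwrite('pics/w2c.png',cv2.resize(im[85:235,150:380].astype(np.uint8),None,fx=3.4,fy=3.4,interpolation=2))
E
```

```text
mat ((0.46296626329421997, -0.05655445158481598), (0.07856079936027527, 0.07887565344572067), 88.70379638671875) z 0.021592233728014443
shutter [[ 0.45088487 -0.13170493  0.04246985]] [ 0.45002445 -0.13302648  0.04246985]
[(np.float64(161.5), 120), (np.float64(162.5), 136), (np.float64(169.5), 152), (np.float64(171.5), 168), (np.float64(174.5), 184)]
front x= [-0.02010686  0.41895049] yaw 1.1518831878683404 [0.4169 0.416  0.4168 0.4159 0.4151 0.4142 0.426  0.4236 0.4228 0.4235
 0.4227 0.4219 0.4226 0.4218 0.4226 0.4217 0.4241 0.4216 0.4141 0.4132]
right edge [-0.04277957 -0.13176407] -2.4495949529785626 [-0.153 -0.154 -0.154 -0.152 -0.153 -0.153 -0.153 -0.154 -0.154 -0.154
 -0.155 -0.155 -0.155 -0.156 -0.156 -0.16  -0.16  -0.159 -0.159 -0.159
 -0.16  -0.16  -0.16  -0.159 -0.159 -0.159 -0.16  -0.16  -0.16  -0.159
 -0.161 -0.161]
bar 5 [ 0.53593522 -0.05051468  0.07080433] -5.768568808565009
ptr 73 [[3.17e+02 1.10e+02 6.32e-01 3.30e-02 1.52e-01]
 [3.21e+02 1.10e+02 6.35e-01 3.30e-02 1.56e-01]
 [3.18e+02 1.11e+02 6.33e-01 3.20e-02 1.53e-01]
 [3.22e+02 1.11e+02 6.36e-01 3.20e-02 1.58e-01]
 [3.19e+02 1.12e+02 6.33e-01 3.10e-02 1.56e-01]
 [3.23e+02 1.12e+02 6.38e-01 3.10e-02 1.56e-01]
 [3.20e+02 1.13e+02 6.35e-01 3.00e-02 1.55e-01]
 [3.17e+02 1.14e+02 6.31e-01 2.80e-02 1.53e-01]
 [3.21e+02 1.14e+02 6.35e-01 2.90e-02 1.57e-01]
 [3.18e+02 1.15e+02 6.32e-01 2.70e-02 1.54e-01]
 [3.22e+02 1.15e+02 6.36e-01 2.70e-02 1.57e-01]
 [3.18e+02 1.16e+02 6.33e-01 2.60e-02 1.53e-01]
 [3.22e+02 1.16e+02 6.36e-01 2.60e-02 1.57e-01]
 [3.19e+02 1.17e+02 6.33e-01 2.50e-02 1.55e-01]
 [3.23e+02 1.17e+02 6.38e-01 2.50e-02 1.55e-01]
 [3.20e+02 1.18e+02 6.34e-01 2.40e-02 1.56e-01]
 [3.18e+02 1.19e+02 6.33e-01 2.30e-02 1.53e-01]
 [3.22e+02 1.19e+02 6.36e-01 2.30e-02 1.58e-01]
 [3.21e+02 1.20e+02 6.36e-01 2.20e-02 1.56e-01]]
hood ((0.0, 0.0), (0.0, 0.0), 0.0) nan
  return _methods._mean(a, axis=axis, dtype=dtype,
  ret = ret.dtype.type(ret / rcount)
```

View pics/w2c.png

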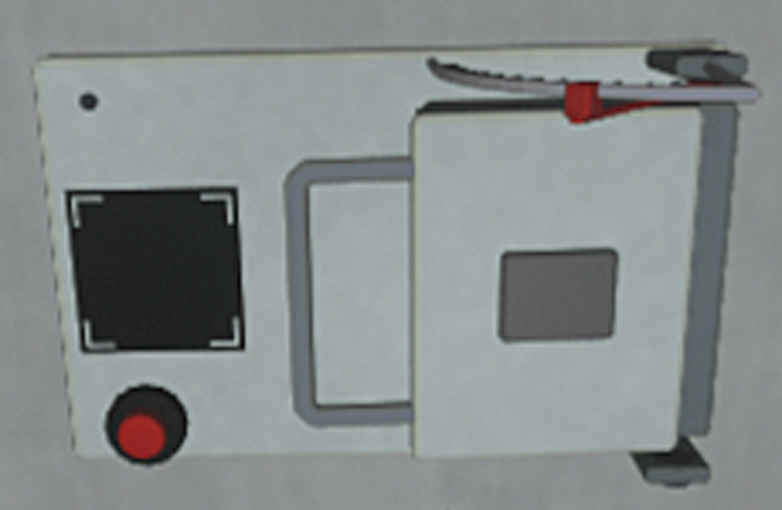

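```bash
python3 - <<'E'
from h import *
from scipy.optimize import least_squares
z=np.load('/tmp/w2.npz'); T=z['T']; f,cx,cy,_=K('wrist')
px=lambda a,b:(150-.35+a/3.4,85-.35+b/3.4)
obs=[((-155,40,21),px(66,190)),((-75,40,21),px(238,187)),((-75,-40,21),px(243,350)),((-155,-40,21),px(82,352)),
((-165,100,20),px(36,57)),((-165,-100,20),px(75,457)),((3,78,67),px(414,113)),((3,-78,67),px(414,457)),((-125,-76,42),px(142,437)),
((-45,50,60),px(298,172)),((-45,-50,60),px(306,414))]
M=np.array([o[0] for o in obs])/1e3; uv=np.array([o[1] for o in obs])
def pr(s,M):
    c,n=np.cos(s[2]),np.sin(s[2]); W=M@np.array([[c,n,0],[-n,c,0],[0,0,1]])+[s[0],s[1],s[3] if len(s)>3 else 0]
    C=(W-T[:3,3])@T[:3,:3]; return C[:,:2]/C[:,2:]*f+[cx,cy]
for s0 in ([.577,-.06,-.03],[.577,-.06,-.03,0.]):
    r=least_squares(lambda s:(pr(s,M)-uv).ravel(),s0,loss='soft_l1'); print(r.x.round(4),np.degrees(r.x[2]))
    print((pr(r.x,M)-uv).round(1).tolist())
    s=r.x
    if len(s)==3: np.save('/tmp/st.npy',s)
s=np.load('/tmp/st.npy'); c,n=np.cos(s[2]),np.sin(s[2]); R=np.array([[c,-n],[n,c]])
w=lambda x,y:(R@[x,y]+s[:2]).round(4)
print('bar',w(-.045,0),'mat',w(-.115,0),'shut',w(-.125,-.076))
for p in ([.6345,.0285,.155],[.632,.029,.154]):
    l=R.T@(np.array(p[:2])-s[:2]); print('tip local',l, 'theta',np.arctan2(p[2]-.06,.125-l[0]),'rad',np.hypot(p[2]-.06,.125-l[0]))
for th in (.85,.9,.95,1.,1.05):
    print(th,pr(s,np.array([[.125-.112*np.cos(th),.088,.06+.112*np.sin(th)],[.125-.112*np.cos(th),.1,.06+.112*np.sin(th)]])).round(1).tolist())
E
```

```text
[ 0.5786 -0.06   -0.0311] -1.7820840197240877
[[0.1, -0.3], [0.3, -0.2], [1.2, -0.1], [0.1, 0.0], [-1.3, -0.4], [-0.3, 2.1], [-0.2, -0.2], [-0.5, 0.6], [-0.1, -0.1], [0.5, 2.0], [0.0, -4.8]]
[ 0.5784 -0.0605 -0.0317 -0.0017] -1.8136490497721813
[[0.3, -0.3], [0.3, -0.1], [1.1, -0.2], [0.2, -0.1], [-1.1, -0.3], [-0.2, 1.9], [-0.3, 0.0], [-0.7, 0.4], [0.0, -0.3], [0.4, 2.1], [-0.1, -5.0]]
bar [ 0.5337 -0.0586] mat [ 0.4637 -0.0565] shut [ 0.4513 -0.1321]
tip local [0.05307014 0.09023843] theta 0.9227308175202723 rad 0.11915915743425182
tip local [0.0505558  0.09066045] theta 0.900977346715983 rad 0.11990804371437774
0.85 [[316.3, 116.4], [316.8, 105.8]]
0.9 [[320.6, 116.7], [321.2, 106.0]]
0.95 [[325.1, 117.0], [325.7, 106.2]]
1.0 [[329.8, 117.3], [330.5, 106.4]]
1.05 [[334.7, 117.5], [335.4, 106.6]]
```

```bash
python3 -m creep '[{"tx":-0.09,"ty":-0.2,"tz":-0.2,"rx":0,"ry":0,"rz":0.02},{"tx":-0.09,"ty":-0.2,"tz":-0.4,"rx":0,"ry":0,"rz":0.02},{"tx":-0.09,"ty":-0.2,"tz":-0.6,"rx":0,"ry":0,"rz":0.02},{"tx":-0.09,"ty":-0.2,"tz":-0.8,"rx":0,"ry":0,"rz":0.02},{"tx":-0.09,"ty":-0.2,"tz":-0.9,"rx":0,"ry":0,"rz":0.02}]' 45;  python3 -m creep '[{"tx":0,"ty":0,"tz":0,"rx":0,"ry":0,"rz":0},{"tx":0,"ty":0,"tz":0,"rx":0,"ry":0,"rz":0}]'
python3 - <<'E'
from h import *
s=np.load('/tmp/st.npy'); T=K('wrist')[3]; im,d=arm.read_camera('wrist'); np.savez('/tmp/w3',im=im,d=d,T=T); 
P=cloud('wrist',d); c,n=np.cos(s[2]),np.sin(s[2]); L=(P[...,:2]-s[:2])@np.array([[c,-n],[n,c]])
m=(abs(L[...,1])<.04)&(L[...,0]<-.03)&(L[...,0]>-.065)&(P[...,2]>.05)&(P[...,2]<.08)
print(m.sum(),np.median(L[m],0),np.percentile(L[m][:,0],[5,95]),np.percentile(P[m][:,2],[50,95]))
v,u=np.nonzero(m); print(u.min(),u.max(),v.min(),v.max(), P[m][::max(1,m.sum()//6)].round(3), T[:3,3])
print(proj('wrist',np.array([[.5337,-.0586,.06]])))
print(arm.state()['eef_rot'])
cv2.imwrite('pics/w3.png',im)
E
```

```text
time: 3.8
position: [0.5328, -0.0586, 0.1543]
eef_rot: [-2.258, -2.183, 0.001]
contact_force: [0.0, -0.1, 0.4]
width: 0.526
grasp_force: 0.0
time: 4.0
position: [0.534, -0.0583, 0.157]
eef_rot: [-2.257, -2.184, 0.0]
contact_force: [0.3, 0.7, 0.9]
width: 0.526
grasp_force: 0.0
1309 [-0.04437881  0.002666  ] [-0.04864148 -0.03997713] [0.07577829 0.07720192]
243 257 138 240 [[ 0.531 -0.019  0.073]
 [ 0.531 -0.031  0.073]
 [ 0.538 -0.043  0.076]
 [ 0.535 -0.056  0.076]
 [ 0.532 -0.069  0.077]
 [ 0.53  -0.084  0.076]
 [ 0.535 -0.098  0.077]] [0.5373483  0.02262939 0.29991811]
[[249.44360724 184.75492609]]
[2.25535643e+00 2.18316484e+00 2.18330623e-03]
```

View pics/w3.png

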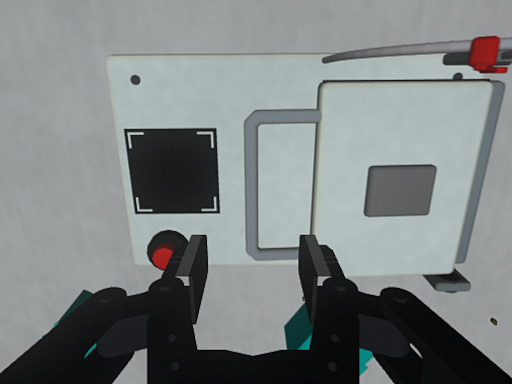

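Between the fingers I see the bar at columns 243–257. Its top reads 0.076 rather than 0.065, so the hood may not be quite shut. I'll check its angle.

```bash
python3 - <<'E'
from h import *
s=np.load('/tmp/st.npy'); c,n=np.cos(s[2]),np.sin(s[2])
z=np.load('/tmp/w3.npz'); P=cloud('wrist',z['d']); L=(P[...,:2]-s[:2])@np.array([[c,-n],[n,c]]); Z=P[...,2]
m=(L[...,0]>.01)&(L[...,0]<.11)&(abs(L[...,1])<.07)&(Z>.05)&(Z<.12)
p=np.polyfit(L[m][:,0],Z[m],1); print('hood z = ',p,'at hinge',np.polyval(p,.125),'angle',np.arctan(-p[0]))
for a in (-.044,.02,.05,.08,.105):
    k=m&(abs(L[...,0]-a)<.004) if a>0 else (abs(L[...,0]-a)<.003)&(abs(L[...,1])<.04)&(Z>.05); print(a,np.median(Z[k]))
k=(abs(L[...,0]+.06)<.005)&(abs(L[...,1]-.06)<.02);print('stage',np.median(Z[k]))
E
```

```text
hood z =  [-0.04759411  0.07677473] at hinge 0.07082546854146245 angle 0.04755822002414891
-0.044 0.07721842242174082
0.02 0.07519087196265008
0.05 0.07396050614098842
0.08 0.07236889293771263
0.105 0.0706695469528425
stage 0.021790251810072936
```

```bash
python3 -m creep '[{"tx":0,"ty":0,"tz":-0.12,"rx":0,"ry":0,"rz":0},{"tx":0,"ty":0,"tz":-0.26,"rx":0,"ry":0,"rz":0},{"tx":0,"ty":0,"tz":-0.38,"rx":0,"ry":0,"rz":0},{"tx":0,"ty":0,"tz":-0.425,"rx":0,"ry":0,"rz":0},{"tx":0,"ty":0,"tz":-0.425,"rx":0,"ry":0,"rz":0}]';  python3 -m creep '[{"tx":0,"ty":0,"tz":0,"rx":0,"ry":0,"rz":0},{"tx":0,"ty":0,"tz":0,"rx":0,"ry":0,"rz":0},{"tx":0,"ty":0,"tz":0,"rx":0,"ry":0,"rz":0},{"tx":0,"ty":0,"tz":0,"rx":0,"ry":0,"rz":0}]' 0 50
```

```text
time: 4.55
position: [0.5348, -0.0581, 0.0509]
eef_rot: [2.256, 2.185, 0.001]
contact_force: [0.2, -1.3, 0.1]
width: 0.534
grasp_force: 0.0
time: 4.95
position: [0.5323, -0.0581, 0.0511]
eef_rot: [-2.254, -2.186, 0.004]
contact_force: [-8.1, -2.0, 4.1]
width: 0.097
grasp_force: 48.7
```

```bash
python3 -m creep '[{"tx":0.006,"ty":0,"tz":0.061,"rx":0,"ry":0,"rz":0},{"tx":0.02,"ty":-0.001,"tz":0.128,"rx":0,"ry":0,"rz":0},{"tx":0.04,"ty":-0.001,"tz":0.192,"rx":0,"ry":0,"rz":0},{"tx":0.066,"ty":-0.002,"tz":0.255,"rx":0,"ry":0,"rz":0},{"tx":0.099,"ty":-0.003,"tz":0.315,"rx":0,"ry":0,"rz":0}]';  python3 -m creep '[{"tx":0,"ty":0,"tz":0,"rx":0,"ry":0,"rz":0},{"tx":0,"ty":0,"tz":0,"rx":0,"ry":0,"rz":0}]'
python3 - <<'E'
from h import *
s=np.load('/tmp/st.npy'); c,n=np.cos(s[2]),np.sin(s[2])
T=K('wrist')[3]; im,d=arm.read_camera('wrist'); cv2.imwrite('pics/w4.png',im); np.savez('/tmp/w4',im=im,d=d,T=T)
P=cloud('wrist',d); L=(P[...,:2]-s[:2])@np.array([[c,-n],[n,c]]); Z=P[...,2]
m=(L[...,0]>.02)&(L[...,0]<.11)&(abs(L[...,1])<.07)&(Z>.06)&(Z<.2)
p=np.polyfit(L[m][:,0],Z[m],1); print(m.sum(),p,'at hinge',np.polyval(p,.125),'angle',np.arctan(-p[0]),np.std(Z[m]-np.polyval(p,L[m][:,0])))
x=arm.state()['position']; l=np.array([[c,n],[-n,c]])@(x[:2]-s[:2]); print('tcp local',l,x[2], 'ang from tcp',np.arctan2(x[2]+.019-.06,.125-l[0]),np.hypot(x[2]+.019-.06,.125-l[0]))
red=(im[...,2].astype(int)>im[...,1].astype(int)+70); m=red&(L[...,1]>.06); print(m.sum(), np.median(L[m],0),np.median(Z[m]))
E
```

```text
time: 5.45
position: [0.5541, -0.0587, 0.1285]
eef_rot: [-2.251, -2.181, 0.011]
contact_force: [-9.9, -3.2, -4.1]
width: 0.094
grasp_force: 48.6
time: 5.65
position: [0.5555, -0.0588, 0.1307]
eef_rot: [-2.253, -2.184, 0.008]
contact_force: [-14.0, -1.6, 11.7]
width: 0.096
grasp_force: 50.3
23639 [-0.61095704  0.14433439] at hinge 0.06796475483652308 angle 0.5484372198755832 0.00880265873289459
tcp local [-0.02324605  0.00056818] 0.13064535453846815 ang from tcp 0.543873007143295 0.1732431245260601
1347 [0.05298271 0.09031548] 0.15414184206469278
```

```bash
python3 -m creep '[{"tx":0.038,"ty":-0.001,"tz":0.056,"rx":0,"ry":0,"rz":0},{"tx":0.082,"ty":-0.003,"tz":0.108,"rx":0,"ry":0,"rz":0},{"tx":0.121,"ty":-0.004,"tz":0.146,"rx":0,"ry":0,"rz":0},{"tx":0.157,"ty":-0.005,"tz":0.177,"rx":0,"ry":0,"rz":0},{"tx":0.157,"ty":-0.005,"tz":0.177,"rx":0,"ry":0,"rz":0}]';  python3 -m creep '[{"tx":0,"ty":0,"tz":0,"rx":0,"ry":0,"rz":0},{"tx":0,"ty":0,"tz":0,"rx":0,"ry":0,"rz":0}]'
cat > look.py <<'E'
from h import *
import sys
s=np.load('/tmp/st.npy'); c,n=np.cos(s[2]),np.sin(s[2]); R=np.array([[c,-n],[n,c]])
for cam in ('wrist','scene','top'):
    T=K(cam)[3]; im,d=arm.read_camera(cam); cv2.imwrite('pics/%s_%s.png'%(sys.argv[1],cam),im); np.savez('/tmp/%s_%s'%(sys.argv[1],cam),im=im,d=d,T=T)
    P=cloud(cam,d); L=(P[...,:2]-s[:2])@R; Z=P[...,2]; i=im.astype(int); ok=d>0
    red=(i[...,2]>i[...,1]+50)
    m=ok&(L[...,0]>-.0)&(L[...,0]<.13)&(abs(L[...,1])<.07)&(Z>.07)&(Z<.2)&(i.sum(-1)>420)
    if m.sum()>50:
        for _ in range(3):
            q=np.c_[L[m][:,0],Z[m]]; q0=q.mean(0); v=np.linalg.svd(q-q0,full_matrices=False)[2]; D=np.abs((np.stack([L[...,0],Z],-1)-q0)@v[1]); m&=D<.006
        a=np.arctan2(-v[0,1],v[0,0])%np.pi; nn=v[1]*np.sign(v[1,1]); print(cam,'hood ang',a,m.sum(),'plane-hinge dist',(q0-[.125,.06])@nn)
    m=ok&red&(L[...,1]>.07)&(L[...,1]<.11)&(Z>.08)
    if m.sum(): l=np.median(L[m],0); z=np.median(Z[m]); print(cam,'clamp',m.sum(),l,z,'ang',np.arctan2(z-.06,.125-l[0]),np.hypot(z-.06,.125-l[0]))
x=arm.state()['position']; l=R.T@(x[:2]-s[:2]); print('tcp local',l,x[2],'ang',np.arctan2(x[2]+.019-.06,.125-l[0]),np.hypot(x[2]+.019-.06,.125-l[0]))
E
python3 look.py h1
```

```text
time: 6.2
position: [0.593, -0.0598, 0.1763]
eef_rot: [-2.251, -2.182, 0.012]
contact_force: [-22.6, 0.5, 22.6]
width: 0.091
grasp_force: 50.9
time: 6.4
position: [0.593, -0.0597, 0.1764]
eef_rot: [-2.252, -2.183, 0.01]
contact_force: [-21.8, 0.3, 21.0]
width: 0.093
grasp_force: 50.7
wrist hood ang 0.8403654096641149 14126 plane-hinge dist 0.008284354050220218
wrist clamp 857 [0.05544378 0.08884054] 0.1535494680534843 ang 0.9314531270008186 0.11657431474904156
scene hood ang 0.7872722625208852 93 plane-hinge dist 0.01546620503220441
scene clamp 14 [0.05139317 0.09230538] 0.15426132609828913 ang 0.9078228162234879 0.11959583396865044
tcp local [0.01428033 0.00074234] 0.1763454256073579 ang 0.8851442563439195 0.17486345972728548
```

```bash
cat > ptr.py <<'E'
from h import *
import sys
s=np.load('/tmp/st.npy'); c,n=np.cos(s[2]),np.sin(s[2]); R=np.array([[c,-n],[n,c]])
for nm in sys.argv[1:]:
    z=np.load('/tmp/%s.npz'%nm); im,d,T=z['im'].astype(int),z['d'],z['T']; f,cx,cy,_=K('wrist'); v,u=np.mgrid[:384,:512]
    P=np.stack([(u-cx)/f*d,(v-cy)/f*d,d],-1)@T[:3,:3].T+T[:3,3]; L=(P[...,:2]-s[:2])@R; Z=P[...,2]
    m=(d>0)&(im[...,2]>im[...,1]+50)&(L[...,1]>.05)&(L[...,1]<.115)&(L[...,0]>.03)
    x,y,zz=L[m][:,0],L[m][:,1],Z[m]; r=np.hypot(.125-x,zz-.06)
    print(nm,m.sum())
    for lo in np.arange(.0,.13,.01):
        k=(r>=lo)&(r<lo+.01)
        if k.sum()>3: print('  r%.3f n%d ang %.3f x %.4f y %.4f z %.4f'%(r[k].mean(),k.sum(),np.arctan2(zz[k]-.06,.125-x[k]).mean(),x[k].mean(),y[k].mean(),zz[k].mean()))
    h=(d>0)&(abs(L[...,1])<.07)&(L[...,0]>.02)&(L[...,0]<.125)&(Z>.06)
    rr=np.hypot(.125-L[...,0],Z-.06)
    for lo in np.arange(.02,.12,.02):
        k=h&(rr>lo)&(rr<lo+.02)&(np.arctan2(Z-.06,.125-L[...,0])>.3)
        if k.sum(): a=np.median(np.arctan2(Z-.06,.125-L[...,0])[k]-np.arcsin(.007/rr[k])); print('  hood r%.2f n%d ang(top face-7mm) %.3f'%(lo+.01,k.sum(),a))
E
python3 ptr.py w2 w3 w4 h1_wrist
```

```text
w2 121
  r0.075 n5 ang 0.936 x 0.0807 y 0.0858 z 0.1202
  r0.085 n4 ang 0.934 x 0.0743 y 0.0858 z 0.1286
  r0.095 n5 ang 0.932 x 0.0682 y 0.0857 z 0.1365
  r0.118 n99 ang 0.926 x 0.0543 y 0.0906 z 0.1540
  r0.120 n4 ang 0.901 x 0.0503 y 0.0938 z 0.1543
  hood r0.03 n727 ang(top face-7mm) 0.088
  hood r0.05 n274 ang(top face-7mm) 0.194
  hood r0.07 n2 ang(top face-7mm) 0.190
w3 923
  r0.008 n66 ang 1.482 x 0.1242 y 0.0857 z 0.0675
  r0.013 n20 ang 0.934 x 0.1175 y 0.0904 z 0.0704
  r0.027 n4 ang 0.911 x 0.1084 y 0.0841 z 0.0812
  r0.032 n6 ang 0.926 x 0.1056 y 0.0849 z 0.0859
  r0.074 n12 ang -1.158 x 0.1401 y 0.0954 z 0.0399
  r0.083 n6 ang 0.397 x 0.0927 y 0.0856 z 0.1061
  r0.095 n4 ang 0.935 x 0.0687 y 0.0852 z 0.1362
  r0.105 n6 ang 0.940 x 0.0629 y 0.0864 z 0.1451
  r0.119 n679 ang 0.919 x 0.0531 y 0.0911 z 0.1542
  r0.120 n111 ang 0.914 x 0.0515 y 0.0903 z 0.1554
  hood r0.03 n2534 ang(top face-7mm) 0.079
  hood r0.05 n1001 ang(top face-7mm) 0.193
  hood r0.07 n2 ang(top face-7mm) 0.189
w4 1450
  r0.008 n77 ang 1.461 x 0.1240 y 0.0856 z 0.0676
  r0.014 n7 ang 0.970 x 0.1174 y 0
[... 958 characters left out ...]
g 0.961 x 0.1050 y 0.0855 z 0.0886
  r0.045 n21 ang 0.808 x 0.1010 y 0.0857 z 0.0930
  r0.056 n20 ang 0.943 x 0.0922 y 0.0858 z 0.1052
  r0.066 n22 ang 0.851 x 0.0864 y 0.0869 z 0.1079
  r0.075 n23 ang 0.938 x 0.0805 y 0.0856 z 0.1207
  r0.085 n29 ang 0.934 x 0.0743 y 0.0856 z 0.1286
  r0.095 n33 ang 0.932 x 0.0686 y 0.0856 z 0.1360
  r0.105 n38 ang 0.937 x 0.0627 y 0.0858 z 0.1447
  r0.118 n605 ang 0.927 x 0.0543 y 0.0908 z 0.1541
  r0.120 n40 ang 0.913 x 0.0515 y 0.0909 z 0.1552
  hood r0.03 n1121 ang(top face-7mm) 0.852
  hood r0.05 n1776 ang(top face-7mm) 0.864
  hood r0.07 n2110 ang(top face-7mm) 0.867
  hood r0.09 n3038 ang(top face-7mm) 0.868
  hood r0.11 n3211 ang(top face-7mm) 0.867
```

View pics/h1_wrist.png

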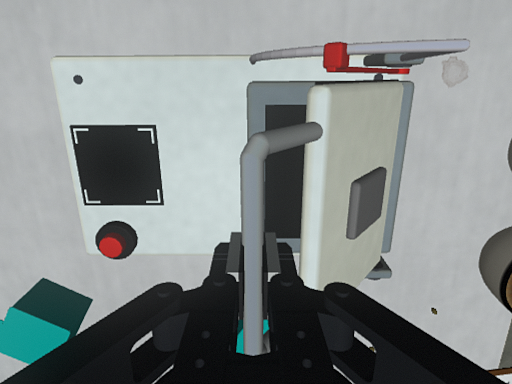

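The hood is up, with its plate around (345,180), the red clamp at (335,55) and the pointer arm running to (408,70). The measurements give hood ≈ 0.868 and pointer ≈ 0.915, so I'll raise the hood another 0.046 rad.

```bash
python3 -m creep '[{"tx":0.008,"ty":0,"tz":0.015,"rx":0,"ry":0,"rz":0},{"tx":0.017,"ty":0,"tz":0.03,"rx":0,"ry":0,"rz":0},{"tx":0.017,"ty":0,"tz":0.03,"rx":0,"ry":0,"rz":0},{"tx":0.017,"ty":0,"tz":0.03,"rx":0,"ry":0,"rz":0}]'
python3 look.py h2; python3 ptr.py h2_wrist
```

```text
time: 6.95
position: [0.5995, -0.0599, 0.182]
eef_rot: [-2.254, -2.184, 0.006]
contact_force: [-9.6, -1.2, 6.5]
width: 0.093
grasp_force: 49.6
wrist hood ang 0.8931771156454897 11562 plane-hinge dist 0.007996040452086663
wrist clamp 814 [0.05584113 0.08870972] 0.15343163261639847 ang 0.9335914172946218 0.11624293194856884
scene hood ang 0.7931677190659221 57 plane-hinge dist 0.019618318194055198
scene clamp 14 [0.05106114 0.09276877] 0.1529131753083624 ang 0.8986311369752591 0.11874263382850679
tcp local [0.02081979 0.00076335] 0.18201934143049425 ang 0.9345241999049971 0.17532818301661918
h2_wrist 900
  r0.008 n62 ang 1.499 x 0.1242 y 0.0858 z 0.0675
  r0.016 n16 ang 1.010 x 0.1164 y 0.0854 z 0.0736
  r0.025 n20 ang 0.970 x 0.1108 y 0.0855 z 0.0807
  r0.035 n17 ang 0.959 x 0.1050 y 0.0857 z 0.0885
  r0.045 n22 ang 0.951 x 0.0990 y 0.0856 z 0.0964
  r0.055 n21 ang 0.945 x 0.0928 y 0.0854 z 0.1046
  r0.065 n27 ang 0.938 x 0.0866 y 0.0855 z 0.1123
  r0.075 n25 ang 0.937 x 0.0806 y 0.0858 z 0.1204
  r0.085 n28 ang 0.936 x 0.0745 y 0.0856 z 0.1285
  r0.095 n30 ang 0.933 x 0.0683 y 0.0855 z 0.1364
  r0.106 n37 ang 0.939 x 0.0624 y 0.0863 z 0.1455
  r0.118 n558 ang 0.927 x 0.0544 y 0.0907 z 0.1541
  r0.120 n37 ang 0.913 x 0.0515 y 0.0913 z 0.1551
  hood r0.03 n954 ang(top face-7mm) 0.900
  hood r0.05 n1579 ang(top face-7mm) 0.912
  hood r0.07 n1896 ang(top face-7mm) 0.915
  hood r0.09 n2775 ang(top face-7mm) 0.917
  hood r0.11 n2964 ang(top face-7mm) 0.916
```

```bash
python3 -m creep '[{"tx":0,"ty":0,"tz":0,"rx":0,"ry":0,"rz":0},{"tx":0,"ty":0,"tz":0,"rx":0,"ry":0,"rz":0},{"tx":0,"ty":0,"tz":0,"rx":0,"ry":0,"rz":0}]' 36; python3 -m creep '[{"tx":0,"ty":0,"tz":0.1,"rx":0,"ry":0,"rz":0},{"tx":0,"ty":0,"tz":0.3,"rx":0,"ry":0,"rz":0},{"tx":0,"ty":0,"tz":0.45,"rx":0,"ry":0,"rz":0},{"tx":0,"ty":0,"tz":0.45,"rx":0,"ry":0,"rz":0},{"tx":0,"ty":0,"tz":0.45,"rx":0,"ry":0,"rz":0}]'
python3 look.py h3; python3 ptr.py h3_wrist
```

```text
time: 7.4
position: [0.6029, -0.0599, 0.1814]
eef_rot: [2.255, 2.185, 0.002]
contact_force: [1.1, 0.6, 0.0]
width: 0.421
grasp_force: 0.0
time: 7.9
position: [0.6029, -0.0598, 0.2944]
eef_rot: [2.255, 2.184, 0.003]
contact_force: [-0.2, 0.1, -1.0]
width: 0.418
grasp_force: 0.0
wrist hood ang 0.9049515001805895 6449 plane-hinge dist 0.00505571346857156
wrist clamp 309 [0.05503895 0.08886726] 0.15148473193433903 ang 0.9179349522400628 0.11516946090786805
scene hood ang 0.7982596639409355 75 plane-hinge dist 0.018741245376916946
scene clamp 14 [0.0507601  0.09248935] 0.15364792259883658 ang 0.9004884335146941 0.1195052142643594
top clamp 13 [0.05458505 0.0898492 ] 0.15292840368441074 ang 0.9223642289599557 0.11659310982593583
tcp local [0.0228852  0.00121092] 0.2913129487791358 ang 1.1834565942553936 0.2703405356598164
h3_wrist 358
  r0.008 n23 ang 1.548 x 0.1245 y 0.0855 z 0.0673
  r0.015 n10 ang 1.020 x 0.1172 y 0.0856 z 0.0725
  r0.025 n8 ang 0.984 x 0.1114 y 0.0858 z 0.0804
  r0.036 n13 ang 0.325 x 0.1114 y 0.0864 z 0.0732
  r0.044 n11 ang -0.082 x 0.1129 y 0.0867 z 0.0692
  r0.055 n10 ang 0.946 x 0.0928 y 0.0856 z 0.1047
  r0.065 n9 ang 0.944 x 0.0866 y 0.0856 z 0.1130
  r0.075 n10 ang 0.940 x 0.0807 y 0.0855 z 0.1207
  r0.085 n19 ang 0.657 x 0.0730 y 0.0889 z 0.1084
  r0.096 n16 ang 0.933 x 0.0679 y 0.0857 z 0.1369
  r0.105 n13 ang 0.934 x 0.0627 y 0.0858 z 0.1444
  r0.118 n199 ang 0.928 x 0.0545 y 0.0907 z 0.1541
  r0.120 n17 ang 0.921 x 0.0522 y 0.0907 z 0.1557
  hood r0.03 n720 ang(top face-7mm) 0.901
  hood r0.05 n1015 ang(top face-7mm) 0.913
  hood r0.07 n1164 ang(top face-7mm) 0.917
  hood r0.09 n1580 ang(top face-7mm) 0.917
  hood r0.11 n1685 ang(top face-7mm) 0.917
```

```bash
python3 -m creep '[{"tx":-0.24,"ty":-1,"tz":0,"rx":0,"ry":0,"rz":0.46},{"tx":-0.24,"ty":-1,"tz":0,"rx":0,"ry":0,"rz":0.46},{"tx":-0.24,"ty":-1,"tz":0,"rx":0,"ry":0,"rz":0.46},{"tx":-0.24,"ty":-1,"tz":0,"rx":0,"ry":0,"rz":0.46},{"tx":-0.24,"ty":-1,"tz":0,"rx":0,"ry":0,"rz":0.46}]' 85; python3 -m creep '[{"tx":0,"ty":-0.03,"tz":0,"rx":0,"ry":0,"rz":0},{"tx":0,"ty":-0.03,"tz":0,"rx":0,"ry":0,"rz":0},{"tx":0,"ty":-0.03,"tz":0,"rx":0,"ry":0,"rz":0}]'
python3 - <<'E'
from h import *
T=K('wrist')[3]; im,d=arm.read_camera('wrist'); np.savez('/tmp/t1',im=im,d=d,T=T)
P=cloud('wrist',d); Z=P[...,2]; i=im.astype(int)
sat=i.max(-1)-i.min(-1)
near=np.hypot(P[...,0]-.525,P[...,1]+.385)<.07
print('z top',np.percentile(Z[near&(d>0)],[5,50,80,95]))
for lo in (.030,.044):
    m=(near&(Z>lo)&(Z<.07)&(sat<45)).astype(np.uint8)
    p=P[m>0][:,:2].astype(np.float32); print(lo,m.sum(),cv2.minAreaRect(p),np.median(p,0))
for r in arm.cut_out('wrist','tin'): 
    u,v=map(int,r['location']); k=r['pixels']; print(u,v,r['conf'],np.median(im[k],0),P[v,u].round(3))
x=arm.state(); print(x['position'],x['eef_rot'])
cv2.imwrite('pics/t1.png',im)
E
```

```text
time: 8.55
position: [0.5442, -0.2985, 0.2913]
eef_rot: [-1.825, -2.554, -0.001]
contact_force: [0.9, 0.3, 0.3]
width: 0.998
grasp_force: 0.0
time: 8.85
position: [0.5453, -0.3035, 0.292]
eef_rot: [-1.826, -2.554, -0.001]
contact_force: [0.3, 0.8, 1.0]
width: 1.002
grasp_force: 0.0
z top [-2.28032589e-04  2.98528962e-02  5.50582786e-02  3.59926247e-01]
0.03 2692 ((0.5261405110359192, -0.389396607875824), (0.07266973704099655, 0.06585752218961716), 16.746646881103516) [ 0.5266383  -0.38559622]
0.044 2536 ((0.5261405110359192, -0.389396607875824), (0.07266973704099655, 0.06585752218961716), 16.746646881103516) [ 0.5270777  -0.38739392]
108 33 0.9 [118. 123.  17.] [ 0.358 -0.234  0.055]
128 180 0.75 [117. 122.  25.] [ 0.412 -0.392  0.052]
319 112 0.69 [123. 129.  27.] [ 0.605 -0.238  0.053]
220 198 0.66 [115. 117. 114.] [ 0.528 -0.378  0.052]
[ 0.54580363 -0.30272041  0.29274   ] [-1.82411598e+00 -2.55666352e+00 -9.12520941e-04]
```

View pics/t1.png

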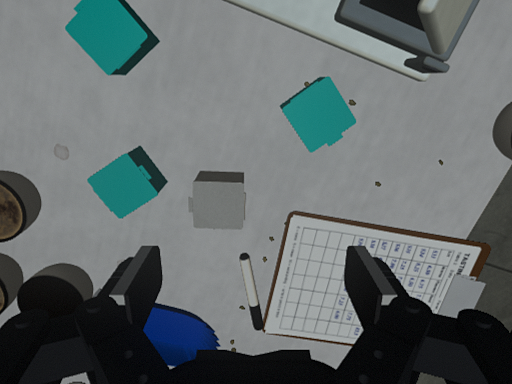

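The view shows the grey tin at (219,205) with its side tab on the left at (190,203). The tin's x axis therefore lies along the current finger line, so the hand must turn 90° to pinch across y.

```bash
python3 -m creep '[{"tx":-0.08,"ty":-0.34,"tz":-0.2,"rx":0,"ry":0,"rz":-0.95},{"tx":-0.08,"ty":-0.34,"tz":-0.2,"rx":0,"ry":0,"rz":-0.95},{"tx":-0.08,"ty":-0.34,"tz":-0.2,"rx":0,"ry":0,"rz":-0.95},{"tx":-0.08,"ty":-0.34,"tz":-0.2,"rx":0,"ry":0,"rz":-0.95},{"tx":-0.08,"ty":-0.34,"tz":-0.2,"rx":0,"ry":0,"rz":-0.95}]'
python3 -m creep '[{"tx":0,"ty":0,"tz":-0.1,"rx":0,"ry":0,"rz":-0.95},{"tx":0,"ty":0,"tz":-0.1,"rx":0,"ry":0,"rz":-0.95},{"tx":0,"ty":0,"tz":-0.1,"rx":0,"ry":0,"rz":-0.95},{"tx":0,"ty":0,"tz":-0.1,"rx":0,"ry":0,"rz":-0.95},{"tx":0,"ty":0,"tz":-0.1,"rx":0,"ry":0,"rz":-0.95}]'
python3 -m creep '[{"tx":0,"ty":0,"tz":0,"rx":0,"ry":0,"rz":-0.14},{"tx":0,"ty":0,"tz":0,"rx":0,"ry":0,"rz":-0.14},{"tx":0,"ty":0,"tz":0,"rx":0,"ry":0,"rz":-0.14}]'
cat > tin.py <<'E'
from h import *
z=np.load('/tmp/t1.npz'); im,d,T=z['im'].astype(int),z['d'],z['T']; f,cx,cy,_=K('wrist')
v,u=np.mgrid[:384,:512]; P=np.stack([(u-cx)/f*d,(v-cy)/f*d,d],-1)@T[:3,:3].T+T[:3,3]
b=(im[...,0]>im[...,2]+60)&(v>300)&(u<225); print('blue',np.percentile(P[b][:,2],[5,50,95]),P[b][:,:2].max(0))
def ana(P,im,tag):
    sat=im.max(-1)-im.min(-1); m=(np.hypot(P[...,0]-.526,P[...,1]+.388)<.06)&(P[...,2]>.047)&(P[...,2]<.062)&(sat<45)
    p=P[m][:,:2]; best=None
    for a in np.radians(np.arange(10,26,.25)):
        q=p@np.array([[np.cos(a),-np.sin(a)],[np.sin(a),np.cos(a)]]); y=np.percentile(q[:,1],[1,99]); x=np.percentile(q[:,0],[5,95])
        s=(y[1]-y[0])
        if best is None or s<best[0]: best=(s,np.degrees(a),q)
    s,a,q=best; h,e=np.histogram(q[:,0],bins=np.arange(q[:,0].min(),q[:,0].max()+.003,.003)); 
    c=[(np.percentile(q[:,0],.5)+np.percentile(q[:,0],99.5))/2,(np.percentile(q[:,1],1)+np.percentile(q[:,1],99))/2]; t=np.radians(a)
    print(tag,m.sum(),'yaw',a,'ywidth',s,'xspan',np.percentile(q[:,0],[.5,99.5]),h.tolist(),'centre',np.array([[np.cos(t),-np.sin(t)],[np.sin(t),np.cos(t)]])@c)
ana(P,im,'t1')
T=K('wrist')[3]; im,d=arm.read_camera('wrist'); np.savez('/tmp/t2',im=im,d=d,T=T); cv2.imwrite('pics/t2.png',im)
ana(cloud('wrist',d),im.astype(int),'t2')
x=arm.state(); print(x['position'],x['eef_rot'],x['q'])
E
python3 tin.py
```

```text
time: 9.45
position: [0.526, -0.3881, 0.2427]
eef_rot: [-2.636, -1.707, -0.0]
contact_force: [-0.5, 0.0, 0.3]
width: 0.996
grasp_force: 0.0
time: 9.95
position: [0.5264, -0.3876, 0.2183]
eef_rot: [-3.077, -0.631, -0.0]
contact_force: [0.9, 0.3, 0.2]
width: 0.993
grasp_force: 0.0
time: 10.25
position: [0.526, -0.3883, 0.2183]
eef_rot: [3.106, 0.474, 0.0]
contact_force: [-0.6, -0.5, -0.9]
width: 0.996
grasp_force: 0.0
blue [0.00311573 0.00493616 0.03064757] [ 0.59834672 -0.22715204]
t1 2495 yaw 16.0 ywidth 0.06338448317056844 xspan [0.36228905 0.43367512] [34, 50, 93, 113, 124, 96, 121, 113, 95, 122, 112, 104, 113, 108, 109, 111, 111, 116, 105, 117, 111, 107, 111, 85, 14] centre [ 0.52569233 -0.38944582]
t2 4345 yaw 15.5 ywidth 0.06296477368779907 xspan [0.36747654 0.4382461 ] [53, 72, 170, 183, 174, 187, 182, 181, 183, 190, 191, 181, 196, 191, 197, 200, 200, 201, 204, 208, 204, 207, 207, 161, 22] centre [ 0.52598464 -0.38914132]
[ 0.5258755  -0.38864638  0.21824679] [3.10571011e+00 4.72734809e-01 3.05848649e-04] [-8.06771816e-01  4.53697954e-01  1.28271233e+00  9.73496859e-05
  1.40498041e+00  4.61897992e-01]
```

```bash
python3 -m creep '[{"tx":0,"ty":-0.002,"tz":-0.18,"rx":0,"ry":0,"rz":-0.03},{"tx":0,"ty":-0.002,"tz":-0.36,"rx":0,"ry":0,"rz":-0.03},{"tx":0,"ty":-0.002,"tz":-0.54,"rx":0,"ry":0,"rz":-0.03},{"tx":0,"ty":-0.002,"tz":-0.7,"rx":0,"ry":0,"rz":-0.03},{"tx":0,"ty":-0.002,"tz":-0.8,"rx":0,"ry":0,"rz":-0.03}]'
python3 -m creep '[{"tx":0,"ty":0,"tz":-0.05,"rx":0,"ry":0,"rz":0},{"tx":0,"ty":0,"tz":-0.05,"rx":0,"ry":0,"rz":0},{"tx":0,"ty":0,"tz":-0.05,"rx":0,"ry":0,"rz":0}]'
python3 -m creep '[{"tx":0,"ty":0,"tz":0,"rx":0,"ry":0,"rz":0},{"tx":0,"ty":0,"tz":0,"rx":0,"ry":0,"rz":0},{"tx":0,"ty":0,"tz":0,"rx":0,"ry":0,"rz":0},{"tx":0,"ty":0,"tz":0,"rx":0,"ry":0,"rz":0},{"tx":0,"ty":0,"tz":0,"rx":0,"ry":0,"rz":0}]' 40 40
```

```text
time: 10.8
position: [0.5241, -0.3883, 0.0145]
eef_rot: [-3.108, -0.433, 0.004]
contact_force: [0.8, 0.4, -0.3]
width: 0.994
grasp_force: 0.0
time: 11.1
position: [0.5262, -0.3908, 0.0069]
eef_rot: [3.11, 0.431, 0.002]
contact_force: [0.8, -0.6, 0.7]
width: 0.997
grasp_force: 0.0
time: 11.6
position: [0.5264, -0.3912, 0.0078]
eef_rot: [3.109, 0.429, 0.004]
contact_force: [-0.1, 0.5, 7.7]
width: 0.734
grasp_force: 46.8
```

```bash
python3 -m creep '[{"tx":0,"ty":0,"tz":0.1,"rx":0,"ry":0,"rz":0},{"tx":0,"ty":0,"tz":0.25,"rx":0,"ry":0,"rz":0},{"tx":0,"ty":0,"tz":0.4,"rx":0,"ry":0,"rz":0},{"tx":0,"ty":0,"tz":0.55,"rx":0,"ry":0,"rz":0},{"tx":0,"ty":0,"tz":0.6,"rx":0,"ry":0,"rz":0}]'
python3 -m creep '[{"tx":-0.025,"ty":0.134,"tz":0,"rx":0,"ry":0,"rz":0.16},{"tx":-0.05,"ty":0.268,"tz":0,"rx":0,"ry":0,"rz":0.32},{"tx":-0.075,"ty":0.4,"tz":0,"rx":0,"ry":0,"rz":0.48},{"tx":-0.1,"ty":0.535,"tz":0,"rx":0,"ry":0,"rz":0.64},{"tx":-0.125,"ty":0.67,"tz":0,"rx":0,"ry":0,"rz":0.8}]'
python3 -m creep '[{"tx":-0.025,"ty":0.134,"tz":0,"rx":0,"ry":0,"rz":0.16},{"tx":-0.05,"ty":0.268,"tz":0,"rx":0,"ry":0,"rz":0.32},{"tx":-0.075,"ty":0.4,"tz":0,"rx":0,"ry":0,"rz":0.48},{"tx":-0.1,"ty":0.535,"tz":0,"rx":0,"ry":0,"rz":0.64},{"tx":-0.125,"ty":0.67,"tz":0,"rx":0,"ry":0,"rz":0.8}]'
python3 -m creep '[{"tx":0,"ty":0,"tz":0,"rx":0,"ry":0,"rz":0},{"tx":0,"ty":0,"tz":0,"rx":0,"ry":0,"rz":0}]'
python3 - <<'E'
from h import *
T=K('wrist')[3]; im,d=arm.read_camera('wrist'); np.savez('/tmp/t3',im=im,d=d,T=T); cv2.imwrite('pics/t3.png',im)
x=arm.state(); print(x['position'],x['eef_rot'])
from scipy.spatial.transform import Rotation as Ro
Rt=Ro.from_rotvec(x['eef_rot']).as_matrix(); print('tool y ang',np.degrees(np.arctan2(Rt[1,1],Rt[0,1])),'axis',Rt[:,2].round(4))
s=np.load('/tmp/st.npy'); c,n=np.cos(s[2]),np.sin(s[2]); R=np.array([[c,-n],[n,c]])
mat=s[:2]+R@[-.115,0]; print('mat',mat,'d units',(mat-x['position'][:2])/.25,'yaw err',np.degrees(s[2]))
P=(cloud('wrist',d)-x['position'])@Rt
m=(d>0)&(abs(P[...,0])<.06)&(abs(P[...,1])<.03)&(P[...,2]>-.06)&(P[...,2]<0.05)
q=P[m]; print(m.sum(),'tool-frame top z',np.median(q[:,2]),'x span',np.percentile(q[:,0],[1,5,50,95,99]))
h,e=np.histogram(q[:,0],bins=np.arange(-.06,.06,.004)); print(np.c_[e[:-1].round(3),h].tolist())
k=m&(abs(P[...,0])<.025); A=np.c_[P[k][:,:2],np.ones(k.sum())]; print('plane',np.linalg.lstsq(A,P[k][:,2],rcond=None)[0])
E
```

```text
time: 12.1
position: [0.5269, -0.3917, 0.1609]
eef_rot: [3.105, 0.429, 0.007]
contact_force: [0.2, -0.3, -1.6]
width: 0.736
grasp_force: 46.4
time: 12.6
position: [0.4931, -0.221, 0.1547]
eef_rot: [-2.823, -1.377, 0.001]
contact_force: [-0.7, 0.8, -1.7]
width: 0.733
grasp_force: 46.3
time: 13.1
position: [0.4618, -0.0537, 0.1549]
eef_rot: [-2.259, -2.182, 0.001]
contact_force: [1.6, -0.1, -0.6]
width: 0.731
grasp_force: 46.3
time: 13.3
position: [0.4624, -0.0545, 0.1552]
eef_rot: [-2.264, -2.178, 0.001]
contact_force: [0.1, -0.9, -1.3]
width: 0.729
grasp_force: 46.5
[ 0.46287014 -0.05536136  0.15533155] [ 2.26555674e+00  2.17591812e+00 -4.70916315e-04]
tool y ang -2.3123920287661566 axis [ 0.e+00 -5.e-04 -1.e+00]
mat [ 0.4637049  -0.05646811] d units [ 0.003339   -0.00442699] yaw err -1.7820840197240877
27098 tool-frame top z -0.0448226759234882 x span [-0.0200933  -0.01580578  0.01738305  0.0322679   0.03478676]
[[-0.06, 0.0], [-0.056, 0.0], [-0.052, 0.0], [-0.048, 0.0], [-0.044, 0.0], [-0.04, 0.0], [-0.036, 0.0], [-0.032, 0.0], [-0.028, 11.0], [-0.024, 277.0], [-0.02, 1008.0], [-0.016, 1256.0], [-0.012, 1319.0], [-0.008, 1384.0], [-0.004, 1428.0], [0.0, 1511.0], [0.004, 1522.0], [0.008, 1646.0], [0.012, 1634.0], [0.016, 1687.0], [0.02, 1751.0], [0.024, 1818.0], [0.028, 7276.0], [0.032, 1570.0], [0.036, 0.0], [0.04, 0.0], [0.044, 0.0], [0.048, 0.0], [0.052, 0.0]]
plane [-0.00157381  0.0045686  -0.04505036]
```

View pics/t3.png

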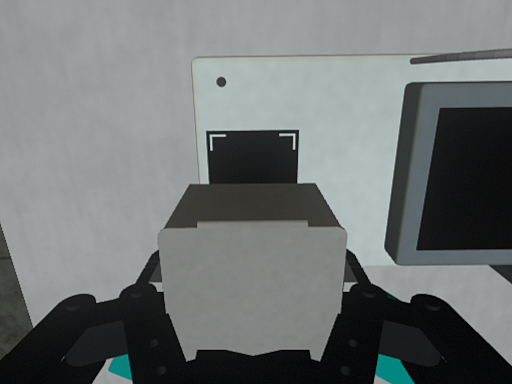

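The tin is held level, top face around (253,290) with its hinge side towards the camera. The mat is below at (253,155). I'll lower it now.

```bash
python3 -m creep '[{"tx":0.004,"ty":-0.005,"tz":-0.12,"rx":0,"ry":0,"rz":0.01},{"tx":0.004,"ty":-0.005,"tz":-0.26,"rx":0,"ry":0,"rz":0.01},{"tx":0.004,"ty":-0.005,"tz":-0.38,"rx":0,"ry":0,"rz":0.01},{"tx":0.004,"ty":-0.005,"tz":-0.46,"rx":0,"ry":0,"rz":0.01},{"tx":0.004,"ty":-0.005,"tz":-0.49,"rx":0,"ry":0,"rz":0.01}]'
python3 -m creep '[{"tx":0,"ty":0,"tz":-0.008,"rx":0,"ry":0,"rz":0},{"tx":0,"ty":0,"tz":-0.012,"rx":0,"ry":0,"rz":0},{"tx":0,"ty":0,"tz":-0.012,"rx":0,"ry":0,"rz":0}]'
```

```text
time: 13.85
position: [0.4626, -0.0572, 0.0308]
eef_rot: [-2.257, -2.18, 0.003]
contact_force: [-0.4, -0.8, -1.3]
width: 0.729
grasp_force: 46.5
time: 14.15
position: [0.4647, -0.0569, 0.0309]
eef_rot: [2.256, 2.184, 0.001]
contact_force: [-0.8, -0.1, -1.3]
width: 0.732
grasp_force: 46.5
```

```bash
python3 -m creep '[{"tx":0,"ty":0,"tz":-0.006,"rx":0,"ry":0,"rz":0},{"tx":0,"ty":0,"tz":-0.006,"rx":0,"ry":0,"rz":0},{"tx":0,"ty":0,"tz":-0.006,"rx":0,"ry":0,"rz":0}]'
```

```text
time: 14.45
position: [0.4641, -0.0564, 0.029]
eef_rot: [2.256, 2.185, 0.001]
contact_force: [-0.2, 0.1, -0.7]
width: 0.735
grasp_force: 46.5
```

```bash
python3 -m creep '[{"tx":0,"ty":0,"tz":-0.006,"rx":0,"ry":0,"rz":0},{"tx":0,"ty":0,"tz":-0.006,"rx":0,"ry":0,"rz":0},{"tx":0,"ty":0,"tz":-0.006,"rx":0,"ry":0,"rz":0}]'
```

```text
time: 14.75
position: [0.4642, -0.0565, 0.0278]
eef_rot: [2.256, 2.185, 0.001]
contact_force: [-2.4, 0.7, 7.5]
width: 0.736
grasp_force: 47.0
```

Contact at 7.5 N. Release the tin and rise.

```bash
python3 -m creep '[{"tx":0,"ty":0,"tz":0,"rx":0,"ry":0,"rz":0},{"tx":0,"ty":0,"tz":0,"rx":0,"ry":0,"rz":0},{"tx":0,"ty":0,"tz":0,"rx":0,"ry":0,"rz":0},{"tx":0,"ty":0,"tz":0,"rx":0,"ry":0,"rz":0}]' 85 
python3 -m creep '[{"tx":0,"ty":0,"tz":0.08,"rx":0,"ry":0,"rz":0},{"tx":0,"ty":0,"tz":0.2,"rx":0,"ry":0,"rz":0},{"tx":0,"ty":0,"tz":0.4,"rx":0,"ry":0,"rz":0},{"tx":0,"ty":0,"tz":0.6,"rx":0,"ry":0,"rz":0},{"tx":0,"ty":0,"tz":0.8,"rx":0,"ry":0,"rz":0}]' 
python3 -m creep '[{"tx":0,"ty":0.2,"tz":0.2,"rx":0,"ry":0,"rz":0},{"tx":0,"ty":0.2,"tz":0.2,"rx":0,"ry":0,"rz":0},{"tx":0,"ty":0.2,"tz":0.2,"rx":0,"ry":0,"rz":0},{"tx":0,"ty":0.2,"tz":0.2,"rx":0,"ry":0,"rz":0}]' 0
python3 look.py h4
python3 - <<'E'
from h import *
s=np.load('/tmp/st.npy'); c,n=np.cos(s[2]),np.sin(s[2]); R=np.array([[c,-n],[n,c]])
z=np.load('/tmp/h4_wrist.npz'); im,d=z['im'],z['d']; P=cloud('wrist',d); L=(P[...,:2]-s[:2])@R
m=(d>0)&(abs(L[...,0]+.115)<.06)&(abs(L[...,1])<.055)&(P[...,2]>.06)&(P[...,2]<.085)
p=L[m]; print(m.sum(),cv2.minAreaRect(p.astype(np.float32)),np.median(P[m][:,2]),'x',np.percentile(p[:,0],[1,99]),'y',np.percentile(p[:,1],[1,99]))
best=min((np.ptp(np.percentile(p@np.array([np.cos(a),np.sin(a)]),[1,99])),np.degrees(a)) for a in np.radians(np.arange(-6,6,.25))); print(best)
# stage/mat visible in this view: mat corners expected
print(proj('wrist',np.array([np.r_[s[:2]+R@[x,y],.021] for x,y in((-.155,.04),(-.075,.04),(-.075,-.04),(-.155,-.04))])).round(1).tolist())
a,b,e,f=60,330,90,450; cv2.imwrite('pics/h4c.png',cv2.resize(im[a:b,e:f],None,fx=2.1,fy=2.1,interpolation=2))
E
```

```text
time: 15.15
position: [0.4638, -0.0564, 0.027]
eef_rot: [-2.257, -2.186, 0.0]
contact_force: [0.3, -0.3, 0.5]
width: 0.993
grasp_force: 0.0
time: 15.65
position: [0.4633, -0.0562, 0.2289]
eef_rot: [-2.256, -2.185, 0.0]
contact_force: [1.3, -1.3, -0.6]
width: 0.997
grasp_force: 0.0
time: 16.05
position: [0.4636, -0.0063, 0.2766]
eef_rot: [2.255, 2.187, -0.001]
contact_force: [0.1, 0.2, -0.2]
width: 0.323
grasp_force: 0.0
wrist hood ang 0.88254233283243 1478 plane-hinge dist 0.007825633974804007
wrist clamp 210 [0.05201872 0.09096122] 0.15322895326792618 ang 0.9066205010481775 0.11839723599373449
scene hood ang 0.7983547808266813 61 plane-hinge dist 0.019396403060167336
scene clamp 14 [0.05168854 0.09241942] 0.1522113556472685 ang 0.8990888235232268 0.1178028175721041
top hood ang 0.8972830310484619 580 plane-hinge dist 0.008475088397826243
top clamp 11 [0.0537716  0.08977713] 0.154898337947194 ang 0.9269267756493894 0.11865571883110676
tcp local [-0.11713016  0.04956421] 0.27545393911215565 ang 0.7692928111243321 0.3370395566920728
3128 ((-0.11511784791946411, -0.0015574097633361816), (0.06478655338287354, 0.07289934903383255), 0.4177112281322479) 0.07166457011318647 x [-0.14684786 -0.08365779] y [-0.03600029  0.03384246]
(np.float64(0.06315772008641697), np.float64(0.7500000000000001))
[[222.7, 152.6], [286.3, 152.6], [284.4, 211.2], [224.6, 211.2]]
```

View pics/h4c.png

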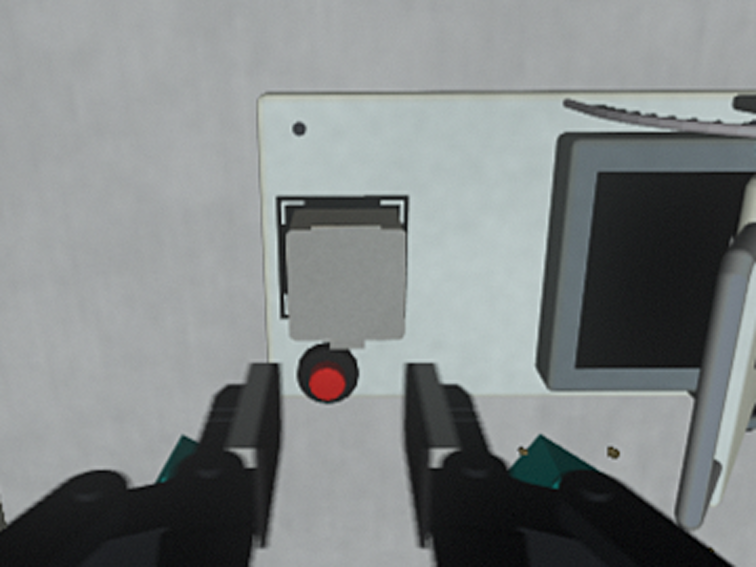

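The tin stands on the mat (crop 280–408 × 197–318) to within 1 mm and 1°, and the hood is free and aligned. Next I'll press the shutter at crop (327,384), with the fingers shut.

```bash
python3 -m creep '[{"tx":-0.02,"ty":-0.17,"tz":0,"rx":0,"ry":0,"rz":0},{"tx":-0.04,"ty":-0.35,"tz":0,"rx":0,"ry":0,"rz":0},{"tx":-0.05,"ty":-0.51,"tz":0,"rx":0,"ry":0,"rz":0},{"tx":-0.05,"ty":-0.51,"tz":-0.2,"rx":0,"ry":0,"rz":0},{"tx":-0.05,"ty":-0.51,"tz":-0.4,"rx":0,"ry":0,"rz":0}]' 0
python3 -m creep '[{"tx":0,"ty":0,"tz":-0.18,"rx":0,"ry":0,"rz":0},{"tx":0,"ty":0,"tz":-0.34,"rx":0,"ry":0,"rz":0},{"tx":0,"ty":0,"tz":-0.44,"rx":0,"ry":0,"rz":0},{"tx":0,"ty":0,"tz":-0.44,"rx":0,"ry":0,"rz":0}]'; python3 ptr.py h4_wrist
```

```text
time: 16.7
position: [0.4515, -0.1365, 0.1759]
eef_rot: [2.259, 2.179, 0.001]
contact_force: [0.3, 0.3, -0.6]
width: -0.001
grasp_force: 0.0
time: 17.1
position: [0.4476, -0.1326, 0.0628]
eef_rot: [-2.251, -2.177, 0.005]
contact_force: [-0.1, 0.5, -0.6]
width: 0.004
grasp_force: 0.0
h4_wrist 227
  r0.007 n17 ang 1.226 x 0.1229 y 0.0871 z 0.0653
  r0.119 n182 ang 0.915 x 0.0526 y 0.0912 z 0.1540
  r0.120 n24 ang 0.909 x 0.0510 y 0.0916 z 0.1550
  hood r0.03 n70 ang(top face-7mm) 0.900
  hood r0.05 n147 ang(top face-7mm) 0.914
  hood r0.07 n177 ang(top face-7mm) 0.917
  hood r0.09 n464 ang(top face-7mm) 0.931
  hood r0.11 n381 ang(top face-7mm) 0.916
```

```bash
python3 -m creep '[{"tx":0.003,"ty":0,"tz":-0.04,"rx":0,"ry":0,"rz":0},{"tx":0.003,"ty":0,"tz":-0.08,"rx":0,"ry":0,"rz":0},{"tx":0.003,"ty":0,"tz":-0.1,"rx":0,"ry":0,"rz":0},{"tx":0.003,"ty":0,"tz":-0.11,"rx":0,"ry":0,"rz":0},{"tx":0.003,"ty":0,"tz":-0.11,"rx":0,"ry":0,"rz":0}]'
```

```text
time: 17.6
position: [0.4524, -0.1341, 0.04]
eef_rot: [2.256, 2.185, 0.0]
contact_force: [0.4, -0.9, 2.5]
width: -0.0
grasp_force: 1.2
```

```bash
python3 -m creep '[{"tx":0,"ty":0,"tz":-0.004,"rx":0,"ry":0,"rz":0},{"tx":0,"ty":0,"tz":-0.008,"rx":0,"ry":0,"rz":0},{"tx":0,"ty":0,"tz":-0.008,"rx":0,"ry":0,"rz":0}]'
```

```text
time: 17.9
position: [0.4525, -0.1341, 0.0379]
eef_rot: [2.256, 2.185, 0.0]
contact_force: [-0.1, -0.8, 2.8]
width: -0.002
grasp_force: 1.8
```

```bash
python3 -m creep '[{"tx":0,"ty":0,"tz":-0.008,"rx":0,"ry":0,"rz":0},{"tx":0,"ty":0,"tz":-0.016,"rx":0,"ry":0,"rz":0},{"tx":0,"ty":0,"tz":-0.016,"rx":0,"ry":0,"rz":0},{"tx":0,"ty":0,"tz":-0.016,"rx":0,"ry":0,"rz":0}]'
```

```text
time: 18.3
position: [0.4526, -0.1342, 0.0357]
eef_rot: [2.255, 2.185, 0.0]
contact_force: [-5.6, 0.9, 25.5]
width: -0.003
grasp_force: 13.0
```

Fully pressed: it hit the hard stop at 25 N. Releasing and moving clear.

```bash
python3 -m creep '[{"tx":0,"ty":0,"tz":0.05,"rx":0,"ry":0,"rz":0},{"tx":0,"ty":0,"tz":0.2,"rx":0,"ry":0,"rz":0},{"tx":0,"ty":0,"tz":0.4,"rx":0,"ry":0,"rz":0},{"tx":0,"ty":0,"tz":0.6,"rx":0,"ry":0,"rz":0},{"tx":0,"ty":0,"tz":0.8,"rx":0,"ry":0,"rz":0}]'
python3 -m creep '[{"tx":0,"ty":0.3,"tz":0.2,"rx":0,"ry":0,"rz":0},{"tx":0,"ty":0.4,"tz":0.2,"rx":0,"ry":0,"rz":0},{"tx":0,"ty":0.4,"tz":0.2,"rx":0,"ry":0,"rz":0},{"tx":0,"ty":0.4,"tz":0.2,"rx":0,"ry":0,"rz":0}]'
python3 look.py h5; python3 ptr.py h5_wrist
python3 - <<'E'
from h import *
s=np.load('/tmp/st.npy'); c,n=np.cos(s[2]),np.sin(s[2]); R=np.array([[c,-n],[n,c]])
z=np.load('/tmp/h5_wrist.npz'); im,d=z['im'],z['d']; P=cloud('wrist',d); L=(P[...,:2]-s[:2])@R
m=(d>0)&(abs(L[...,0]+.115)<.06)&(abs(L[...,1])<.055)&(P[...,2]>.06)&(P[...,2]<.085)
p=L[m]; print(m.sum(),cv2.minAreaRect(p.astype(np.float32)),'y',np.percentile(p[:,1],[1,99]))
i=im.astype(int); k=(d>0)&(i[...,2]>i[...,1]+70)&(np.hypot(L[...,0]+.125,L[...,1]+.076)<.02); print('button z',np.median(P[k][:,2]),k.sum())
E
```

```text
time: 18.8
position: [0.4515, -0.1333, 0.235]
eef_rot: [-2.256, -2.185, -0.0]
contact_force: [1.5, -0.6, -0.5]
width: -0.002
grasp_force: 0.0
time: 19.2
position: [0.4521, -0.0323, 0.284]
eef_rot: [2.252, 2.189, 0.001]
contact_force: [0.4, -0.6, -0.8]
width: 0.003
grasp_force: 0.0
wrist hood ang 0.8845710600849341 1327 plane-hinge dist 0.007723092739187781
wrist clamp 212 [0.0520759 0.0895001] 0.15331245372527302 ang 0.9074353136777135 0.11842777859237794
scene hood ang 0.7983646216871298 73 plane-hinge dist 0.01932857048902819
scene clamp 14 [0.05172354 0.09201765] 0.15247741273875176 ang 0.9007242824844468 0.11798945560778792
top hood ang 0.8965799095985614 540 plane-hinge dist 0.008653098727779515
top clamp 11 [0.05428767 0.08954256] 0.1543589448649092 ang 0.9276810893697333 0.11791456496964911
tcp local [-0.12771121  0.02148957] 0.2822545429009027 ang 0.7622090885651612 0.3493804626927302
h5_wrist 234
  r0.008 n19 ang 1.476 x 0.1241 y 0.0857 z 0.0680
  r0.119 n178 ang 0.916 x 0.0527 y 0.0910 z 0.1542
  r0.120 n29 ang 0.911 x 0.0512 y 0.0903 z 0.1551
  hood r0.03 n55 ang(top face-7mm) 0.901
  hood r0.05 n113 ang(top face-7mm) 0.914
  hood r0.07 n142 ang(top face-7mm) 0.917
  hood r0.09 n470 ang(top face-7mm) 0.932
  hood r0.11 n363 ang(top face-7mm) 0.916
3220 ((-0.11528341472148895, -0.0033955834805965424), (0.06482923775911331, 0.07230449467897415), 0.5107711553573608) y [-0.03754403  0.03224942]
button z 0.04052487052092871 210
```

Nothing has moved, and the button is back up. Handing in.

```bash
python3 -c "
from station import arm
print(arm.finish_job())"
```

```text
the job is handed in; nothing more can be done
None
```

The job is handed in at about 19 s of the 66 s: hood at about 0.917 rad against the pointer's 0.915, grey tin within about 1 mm and 1° on the mat, then the shutter pressed to its stop and released; no verdict came back.

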